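# Turn the bronze casting in the marking-out jig

## Robot

A 6-joint arm with a two-finger parallel gripper is mounted at the origin on the work surface. World frame = base frame: x ahead of the robot, y to its left, z up, the work surface at z = 0. Lengths are in m, angles in rad, forces in N, time in s.
With the tool pointing down it reaches from about 0.35 to 0.925 m from the base axis. Payload 6.4 kg.
Tool frame: the origin (TCP) lies at the very end of the fingers, on their centre line; the grasp point (between the pads) lies 19 mm behind it; z points along the fingers, y is the line along which they close (so a half turn about z gives the same grasp; the last joint's range is limited). The gripper opens to 85 mm and grips with 20 to 120 N. Pads are 22 mm wide; open, the fingers measure 114 mm over their backs; the gripper's body (76 mm by 85 mm) begins 54 mm behind the grasp point. The pads swing forward as they close: fully open they stand 13 mm farther back than shut.
Start: joints at [-1.507, 0.245, 1.558, -0, 1.339, -0.174], TCP at [0.153, -0.632, 0.231] pointing down, gripper open.
Joint ranges: [-3.13, 3.13], [-1.02, 2.26], [0.13, 2.54], [-0.95, 4.09], [0.21, 2.88], [-2.74, 2.74]. Speed limits (rad/s): [2.57, 2.57, 3.14, 3.14, 3.14, 3.14].

## Interface

Orientations are given as a unit quaternion [x, y, z, w].
In Python, from plant import robot gives the robot as it stands.
- The arm moves only by the tool drive_tool, never from a script. Its argument "moves" is a list of rows, each a list of 7 numbers: the shift along the tool's x, y, z as a fraction of full scale, then the turn, a rotation vector about the tool's x, y, z as a fraction of full scale, then the opening, from 0 (shut) to 1 (fully open). In form: [[tx, ty, tz, wx, wy, wz, claw], ...]. A call has 1 to 10 rows; each row is the pose to reach, as a shift and turn from the pose commanded when the call began, along the tool's axes at that moment; what a row does not reach only later rows make up. Full scale, the value 1, is 300 mm for a shift and 45 degrees for a turn. A row lasts 1/10 s, in which the tool goes at most 50 mm and 8.59 degrees, less where a joint would pass 70% of its speed; a pose out of reach is approached as far as the arm can. A call with a number of a shift or a turn outside -1 to 1 is refused whole. A call with a gripper value outside its range is refused whole. The fingers move at their own pace and stop on an object; "grip_force" is the grip in N (left out, the last holds). Time passes only in rows, so rows that repeat a pose let the fingers close. It gives the time, the measured TCP pose, the force, the opening and the grip force at its end, in the units of the state.
- robot.get_obs(): the state, without advancing time (a new reading comes with each control period).
- robot.snapshot(name): name is "side" or "top" or "wrist"; returns (picture, depth): 480x640x3 uint8, red, green, blue; 480x640 float32, m along the optical axis (not along the pixel's ray), 0 where there is no reading.
- robot.calibration(name): a dict with "fx", "fy", "cx", "cy" (pixels), "xyz" and "rotation" of the camera in the world. Camera axes: x right, y down, z forward; pixel columns grow to the right and rows downward; lengths in m; the calibration is good to about 2 mm. A picture is of the moment at which its call begins: read the wrist's pose just before it. calibration takes no time and is no camera call; for the wrist camera it gives the pose at the moment of the call.
- robot.hand_in(): hands the job in; it is judged then, once.
Trained networks look in the newest picture that a camera, given by its name, has taken for a name from the list of things; names that differ only in an ending like _2 or _b are one class to them, and where a whole thing is asked for, a point or a joint stands for the part that bears it (a point fixed in the world has none). Each returns a list of dicts, best first, with "confidence" (0 to 1); they miss things now and then, are a little off and sometimes report something else, mostly with a low value. They report only what shows in the picture. A call takes as long as a camera call. They do not tell look-alikes from the thing itself.
- robot.find_in(camera, label): "xyz" ([x, y, z] in m, in the coordinates of the camera as it stood for that picture, good to about 4 mm: the middle of the surface that is visible of it).
- robot.masks_of(camera, label): "mask" (480x640 bool, what is visible of it).
The state is a dict: "clock": time; "joint_pos": joint angles; "joint_velocities": joint speeds; "joint_torque": joint torques, N m; "tool_pos": TCP position; "orientation": TCP orientation; "contact_force": force on the tool from outside, world axes, zero at the start; "wrist_torque": the same for the moment, N m; "opening": opening from 0.0 (shut) to 1.0 (fully open); "grip_force": force on a finger pad.
Only numpy, scipy, OpenCV 4.12 (cv2) and the standard library are available. Lean on these libraries where they do the work, as an engineer would, in place of code of your own. Each camera call takes 0.05 s, during which the arm holds its last target. There are 200 camera calls.

## Task

The bright side of the casting in the jig is done: turn the casting so that its white-painted end meets the blue fence, pushed fully home against the fence and against the end stop, and let go of it. Then lay the template lengthwise on top of the casting, centred and square on it, press it down so that it sits level, and let go. Leave the other castings and tools where they are.

Things in the scene. Friction and masses are not known exactly. Their poses are not given: they have to be found in the camera images.
- jig: Marking-out jig fixed to the bench: dark steel base plate 220 x 220 mm, 6 mm thick, with two low blue bars on it, the fence and the end stop, both 18 mm high (tops 24 mm above the bench). Origin: centre of the plate's underside, on the bench; x points away from the robot to the fence, y left to the end stop, z up.
- fence (a point): top edge of the fence's working face, middle of its length: x = +80 mm, y = 0, z = +24 mm of the jig. The fence is the long blue bar along the jig's y (200 mm long, 20 mm thick) across the far side; its face looks back to the robot (jig -x).
- end_stop (a point): top edge of the end stop's working face: x = +40, y = +50, z = +24 mm of the jig. The end stop is the short blue bar on the left, running along the jig's x from +5 to +75 mm, 16 mm thick; its face looks to the jig's -y.
- casting: Hollow bronze casting, block 92 (x) x 60 (y) x 56 (z) mm, 0.5 to 0.8 kg, on the jig's plate. Origin: centre of its underside; x points to the white end, z up. Flat top. Its bright -y side roughly faces the fence at first. The -x end has two stubs 8 mm long. Grip it across 60 mm, above the blue bars. Home, its origin is at x +34, y +20, z +6 mm of the jig, x along jig x.
- white_end (a point): centre of the casting's white-painted end face (a white stripe on the top marks this end too), 46 mm from the casting's origin along its x and 28 mm above its underside
- template: Flat aluminium marking template on the bench right of the jig: plate 84 (x) x 54 (y) x 5 (z) mm, 0.2 kg, with a red upright grip bar along x in its middle, 60 mm long, 12 mm thick, from the plate up to 33 mm above its underside. Origin: centre of its underside; x along its length, z up. The same either way round.
- lump_a: knobbly round raw bronze casting, 76 mm across, 40 mm tall, bystander; origin centre of its underside
- lump_b: knobbly round raw bronze casting, 68 mm across, 46 mm tall, bystander; origin centre of its underside
- brush: hand brush lying left of the jig, bystander; origin in the middle of its length, underneath
- hammer: hammer lying left of and beyond the jig, bystander; origin in the middle of its length, underneath
Not all that is in view belongs to the job. Leave any orange look-alike of the template alone.

How it is judged:
By the outcome, as a careful person would: the job done as asked, in the order asked, and still so for the second after the job is handed in, with the robot touching nothing.
It also fails if it takes over 56 s, if anything falls off the work surface, if the arm or the gripper's body presses on something with over 40 N, if the wrist force passes 120 N, or if a joint passes its speed limit or range.

## Working session

There is one attempt and no reset: what is moved stays moved. The work goes in short steps, Python scripts to look and compute and a tool call to move; the robot and the scene stay as the last step left them, time stands still between calls to the robot, and variables do not carry over. Pictures are saved under pics/ and viewed, at most 10 in all, crops included, and the job is handed in when it is done.

Besides the shell and the picture viewer there is one more tool, called after "Request:" in YAML: its name, and indented under it one key for each argument. drive_tool: Moves the arm, as the interface text tells. Its arguments: {"type":"object","properties":{"moves":{"type":"array"},"grip_force":{"type":"number"}},"required":["moves"]}

```bash
mkdir -p pics; ls; cat > h.py <<'E'
import numpy as np, cv2
from plant import robot
from scipy.spatial.transform import Rotation as R
def snap(n,f=None):
    c=robot.calibration(n); p,d=robot.snapshot(n)
    if f: cv2.imwrite('pics/'+f,p[:,:,::-1])
    return c,p,d
def rot(c):
    r=np.array(c['rotation']); return r if r.shape==(3,3) else R.from_quat(r).as_matrix()
def cloud(c,d):
    v,u=np.mgrid[:480,:640]
    P=np.stack([(u-c['cx'])/c['fx']*d,(v-c['cy'])/c['fy']*d,d],-1)
    return P@rot(c).T+np.array(c['xyz'])
def rect(xy):
    (a,b),(w,h),t=cv2.minAreaRect((xy*1000).astype(np.float32))
    if w<h: w,h,t=h,w,t+90
    return np.round([a,b,w,h,(t+90)%180-90],1)
E
python3 - <<'E'
from h import *
c,p,d=snap('top','top1.png'); P=cloud(c,d)
print(robot.get_obs()); print(c)
for l in ['jig','casting','white_end','fence','end_stop','template','lump_a']:
    for r in robot.find_in('top',l)[:3]: print(l,round(r['confidence'],2),np.round(rot(c)@r['xyz']+c['xyz'],4))
for l in ['jig','casting','template','fence']:
    for r in robot.masks_of('top',l)[:3]:
        m=r['mask']&(d>0); q=P[m]; print(l,round(r['confidence'],2),m.sum(),np.round(np.percentile(q,[5,50,95],axis=0),3).tolist(),rect(q[:,:2]))
E
```

```text
pics
{'clock': 0.05, 'joint_pos': array([-1.50705389e+00,  2.45808876e-01,  1.55898972e+00,  1.84686954e-05,
        1.33872488e+00, -1.74121426e-01]), 'joint_velocities': array([-0.00101402, -0.00083059, -0.00040646, -0.00024002, -0.00053002,
        0.0008657 ]), 'joint_torque': array([ 1.79020071e-04, -4.31014645e+01, -3.27420223e+01, -1.48907525e-04,
        2.93815741e-03, -1.48079403e-05]), 'tool_pos': array([ 0.1531187 , -0.63113999,  0.23019671]), 'orientation': array([ 9.92935721e-01,  1.18649580e-01,  6.22246380e-05, -9.63446907e-04]), 'contact_force': array([ 0.188802  , -0.18303112,  0.43747069]), 'wrist_torque': array([ 0.00458084, -0.02541523, -0.0646986 ]), 'grip_force': 0.0, 'opening': 0.9992982899677924}
{'fx': 525.0097833581124, 'fy': 525.0097833581124, 'cx': 317.2970131997391, 'cy': 234.09063323415782, 'xyz': array([0.38507711, 0.05708667, 1.47090511]), 'rotation': array([ 0.71529529, -0.6978785 ,  0.02193556, -0.02893226])}
jig 0.64 [0.5654 0.1145 0.0048]
casting 0.61 [0.5515 0.0764 0.0568]
white_end 0.73 [0.547  0.0737 0.0606]
fence 0.58 [0.5675 0.1111 0.0032]
end_stop 0.63 [0.5714 0.1145 0.0076]
template 0.91 [ 0.5261 -0.3666  0.0062]
template 0.71 [ 0.3852 -0.3359  0.0037]
lump_a 0.93 [ 0.6003 -0.2323  0.0372]
lump_a 0.92 [ 0.4757 -0.2103  0.0333]
jig 0.74 5272 [[0.461, -0.0, 0.001], [0.569, 0.112, 0.006], [0.659, 0.2, 0.025]] [562.4  99.6 223.6 222.3  -4.2]
casting 0.6 829 [[0.518, 0.029, 0.035], [0.546, 0.072, 0.062], [0.574, 0.114, 0.067]] [547.7  69.8  98.7  60.6  83.4]
template 0.94 618 [[0.359, -0.377, -0.001], [0.385, -0.337, 0.005], [0.411, -0.302, 0.034]] [ 385.2 -340.6   87.8   55.9   78.2]
template 0.83 568 [[0.492, -0.396, -0.0], [0.527, -0.367, 0.006], [0.564, -0.344, 0.034]] [ 528.1 -370.6   83.7   55.2   18.1]
fence 0.87 5178 [[0.462, 0.001, 0.001], [0.57, 0.112, 0.006], [0.659, 0.2, 0.025]] [563.  100.8 224.1 221.   -3.4]
```

View pics/top1.png

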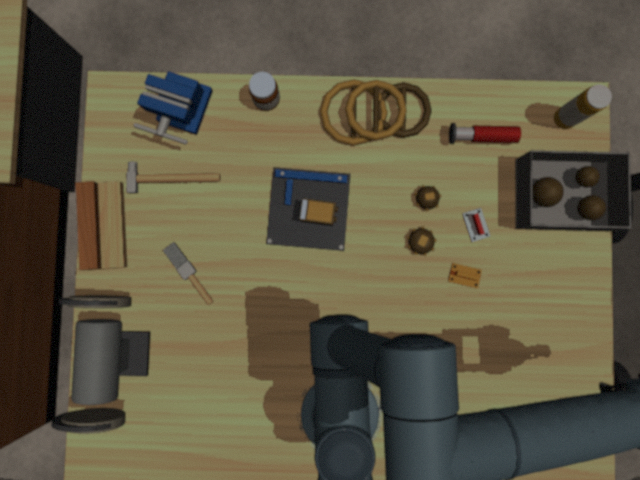

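```bash
cat >> h.py <<'E'
def T():
    o=robot.get_obs(); return np.array(o['tool_pos']),R.from_quat(o['orientation'])
def to(x,y,z,yaw,ref=None):
    p,r=ref or T()
    g=R.from_euler('z',yaw,degrees=True)*R.from_quat([1,0,0,0])
    s=r.inv().apply(np.array([x,y,z])-p)/.3; w=(r.inv()*g).as_rotvec(degrees=True)/45
    print('row',np.round(s,4),np.round(w,4),'yaw',round(np.degrees(np.arctan2(*r.as_matrix()[1::-1,0])),2))
E
python3 - <<'E'
from h import *
p,r=T(); c=robot.calibration('wrist')
print('cam in tool',r.inv().apply(c['xyz']-p), r.as_matrix().T@rot(c), c['fx'])
to(.36,-.28,.26,48); to(.53,.07,.26,83.4)
E
```

```text
cam in tool [ 0.07343788 -0.00022499 -0.14319203] [[ 6.03389137e-04 -9.59024110e-01 -2.83323830e-01]
 [ 9.99999187e-01  8.96949221e-04 -9.06409046e-04]
 [ 1.12339522e-03 -2.83323053e-01  9.59023871e-01]] 421.71729920528406
row [ 0.9463 -0.977  -0.0956] [ 0.     -0.     -0.7639] yaw 13.62
row [ 1.7718 -1.9773 -0.0956] [ 0.     -0.     -1.5506] yaw 13.62
```

Request:
drive_tool:
  moves:
    - [0.94,-0.97,-0.1,0,0,-0.76,1]
    - [0.94,-0.97,-0.1,0,0,-0.76,1]
    - [0.94,-0.97,-0.1,0,0,-0.76,1]
    - [0.94,-0.97,-0.1,0,0,-0.76,1]
    - [0.94,-0.97,-0.1,0,0,-0.76,1]
    - [0.94,-0.97,-0.1,0,0,-0.76,1]
    - [0.94,-0.97,-0.1,0,0,-0.76,1]
    - [0.94,-0.97,-0.1,0,0,-0.76,1]
    - [0.94,-0.97,-0.1,0,0,-0.76,1]

```text
clock: 1.5
tool_pos: [0.3605, -0.2789, 0.2621]
orientation: [0.913, 0.408, 0.001, 0.001]
contact_force: [0.5, 0.2, -0.3]
opening: 0.997
grip_force: 0.0
```

```bash
python3 -c "
from h import *
print(T()[0]); to(.545,.06,.27,83.4)"
```

```text
[ 0.36054782 -0.2789123   0.26206463]
row [ 1.2518 -0.2955 -0.0259] [ 2.200e-03 -4.000e-04 -7.831e-01] yaw 48.16
```

Request:
drive_tool:
  moves:
    - [1,-0.3,-0.05,0,0,-0.78,1]
    - [1,-0.3,-0.05,0,0,-0.78,1]
    - [1,-0.3,-0.05,0,0,-0.78,1]
    - [1,-0.3,-0.05,0,0,-0.78,1]
    - [1,-0.3,-0.05,0,0,-0.78,1]
    - [1,-0.3,-0.05,0,0,-0.78,1]
    - [1,-0.3,-0.05,0,0,-0.78,1]
    - [1,-0.3,-0.05,0,0,-0.78,1]

```text
clock: 2.3
tool_pos: [0.4938, 0.0012, 0.2763]
orientation: [0.748, 0.663, -0.0, 0.0]
contact_force: [0.4, -1.5, 0.1]
opening: 0.998
grip_force: 0.0
```

```bash
python3 - <<'E'
from h import *
c,p,d=snap('wrist','w1.png'); P=cloud(c,d)
np.savez('w1.npz',p=p,d=d,P=P)
hsv=cv2.cvtColor(p,cv2.COLOR_RGB2HSV)
z=P[...,2]; near=(d>0)&(np.hypot(P[...,0]-.56,P[...,1]-.1)<.17)
m=near&(z>.052)&(z<.075); m=cv2.morphologyEx(m.astype(np.uint8),cv2.MORPH_OPEN,np.ones((3,3)))>0
print('cast',m.sum(),np.median(z[m]),rect(P[m][:,:2]))
b=near&(z>.017)&(z<.03)&(hsv[...,0]>95)&(hsv[...,0]<130)&(hsv[...,1]>100)
n,l,s,_=cv2.connectedComponentsWithStats(b.astype(np.uint8))
for i in range(1,n):
    if s[i,4]>150: print('blue',s[i],np.median(z[l==i]),rect(P[l==i][:,:2]))
print('white_end',[(round(r['confidence'],2),np.round(rot(c)@r['xyz']+c['xyz'],4)) for r in robot.find_in('wrist','white_end')])
E
```

```text
cast 8821 0.06271208622785135 [551.7  74.8  92.1  60.3  83.9]
blue [393   0  85  14 899] 0.024385293239506445 [607.3 151.8  70.2   9.2  -7.2]
blue [ 473    0   35  184 4472] 0.024425273526567037 [652.9  74.2 155.1  21.   86.5]
white_end [(0.9, array([0.5471, 0.0781, 0.0657]))]
```

View pics/w1.png

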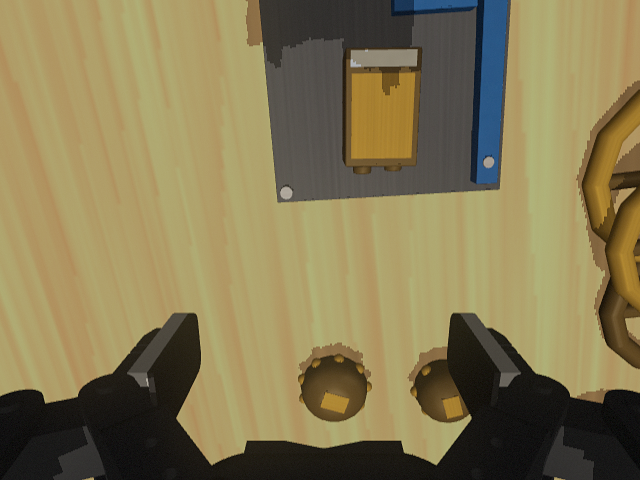

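```bash
python3 -c "
from h import *
to(.552,.075,.26,83.9)"
```

```text
row [0.2747 0.1635 0.0533] [-0.0007  0.0008 -0.0225] yaw 82.89
```

Request:
drive_tool:
  moves:
    - [0.275,0.164,0.05,0,0,-0.022,1]
    - [0.275,0.164,0.05,0,0,-0.022,1]
    - [0.275,0.164,0.05,0,0,-0.022,1]
    - [0.275,0.164,0.05,0,0,-0.022,1]

```text
clock: 2.8
tool_pos: [0.5522, 0.0747, 0.2606]
orientation: [0.744, 0.668, -0.001, -0.0]
contact_force: [-0.8, -0.0, 0.8]
opening: 1.0
grip_force: 0.0
```

```bash
cat > jig.py <<'E'
from h import *
def measure(name='wrist',f=None,c0=(.56,.1)):
    c,p,d=snap(name,f); P=cloud(c,d); z=P[...,2]
    hsv=cv2.cvtColor(p,cv2.COLOR_RGB2HSV)
    near=(d>0)&(np.hypot(P[...,0]-c0[0],P[...,1]-c0[1])<.18)
    m=near&(z>.054)&(z<.072); m=cv2.morphologyEx(m.astype(np.uint8),cv2.MORPH_OPEN,np.ones((3,3)))
    n,l,s,_=cv2.connectedComponentsWithStats(m); 
    for i in range(1,n):
        if s[i,4]>1500: print('cast',s[i],np.median(z[l==i]),rect(P[l==i][:,:2]))
    b=near&(z>.017)&(z<.03)&(hsv[...,0]>95)&(hsv[...,0]<130)&(hsv[...,1]>100)
    n,l,s,_=cv2.connectedComponentsWithStats(b.astype(np.uint8))
    for i in range(1,n):
        if s[i,4]>150: print('blue',s[i],np.median(z[l==i]),rect(P[l==i][:,:2]))
    return c,p,d,P
E
python3 - <<'E'
from jig import *
print(T()[0]); c,p,d,P=measure(f='w2.png')
g=(d>0)&(P[...,2]>.003)&(P[...,2]<.03)&(cv2.cvtColor(p,cv2.COLOR_RGB2HSV)[...,2]<110)
print('plate',g.sum(),rect(P[g][:,:2]))
to(.552,.075,.03,83.9)
E
```

```text
[0.55221924 0.07473825 0.2605605 ]
cast [ 285  152   75  110 7936] 0.0625670069291612 [551.7  75.2  91.9  60.4  83.8]
blue [ 420   42   30  229 5129] 0.02439737942811321 [654.3  96.5 199.5  20.5  86.5]
blue [ 336   88   83   23 1594] 0.024481808929985943 [608.  157.3  69.9  15.8  -3.4]
plate 44973 [660.4 -38.4 488.6 427.6  86.6]
row [ 2.400e-03 -1.000e-04  7.703e-01] [-0.0008  0.0007 -0.0022] yaw 83.8
```

View pics/w2.png

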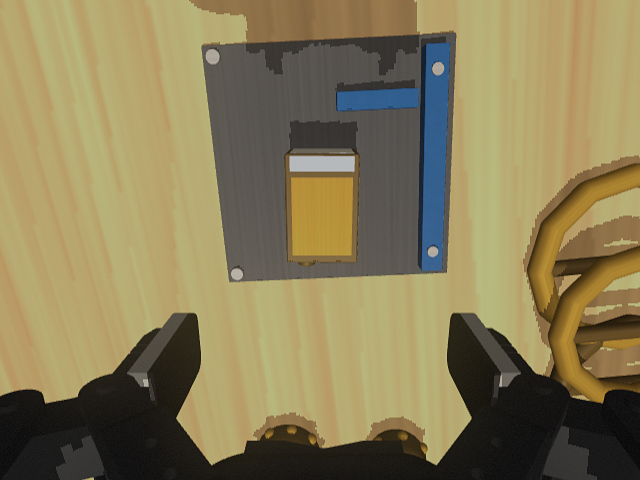

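Request:
drive_tool:
  moves:
    - [0.001,0.001,0.55,0,0,0,1]
    - [0.001,0.001,0.55,0,0,0,1]
    - [0.001,0.001,0.55,0,0,0,1]
    - [0.001,0.001,0.55,0,0,0,1]
    - [0.001,0.001,0.66,0,0,0,1]
    - [0.001,0.001,0.77,0,0,0,1]
    - [0.001,0.001,0.77,0,0,0,1]

```text
clock: 3.55
tool_pos: [0.5501, 0.0753, 0.028]
orientation: [0.744, 0.668, -0.002, -0.002]
contact_force: [-0.2, -1.3, -0.1]
opening: 0.999
grip_force: 0.0
```

Request:
drive_tool:
  moves:
    - [0,0,0,0,0,0,0.6]
    - [0,0,0,0,0,0,0.4]
    - [0,0,0,0,0,0,0.4]
    - [0,0,0,0,0,0,0.4]
    - [0,0,0,0,0,0,0.4]
    - [0,0,0,0,0,0,0.4]
  grip_force: 60

```text
clock: 4.15
tool_pos: [0.5547, 0.0759, 0.0335]
orientation: [0.744, 0.669, 0.001, 0.002]
contact_force: [-2.0, -2.5, 7.5]
opening: 0.689
grip_force: 68.3
```

```bash
python3 -c "
from h import *
o=robot.get_obs();print(o['grip_force'],o['opening'],T()[0]); to(.577,.110,.055,-3.5); to(.577,.110,.055,40)"
```

```text
68.27901363372803 0.6892872336373059 [0.55473736 0.07594962 0.03349592]
row [ 0.1207  0.0621 -0.0715] [ 0.0046 -0.0038  1.9424] yaw 83.91
row [ 0.1207  0.0621 -0.0715] [ 0.0053 -0.0017  0.9758] yaw 83.91
```

Request:
drive_tool:
  moves:
    - [0,0,-0.04,0,0,0,0.4]
    - [0,0,-0.1,0,0,0.1,0.4]
    - [0.03,0.02,-0.1,0,0,0.29,0.4]
    - [0.06,0.03,-0.1,0,0,0.48,0.4]
    - [0.09,0.045,-0.1,0,0,0.67,0.4]
    - [0.11,0.055,-0.1,0,0,0.85,0.4]
    - [0.12,0.06,-0.1,0,0,0.97,0.4]
    - [0.12,0.06,-0.1,0,0,0.97,0.4]

```text
clock: 4.95
tool_pos: [0.5745, 0.1107, 0.0609]
orientation: [0.939, 0.345, 0.0, 0.0]
contact_force: [-0.1, -0.7, -5.0]
opening: 0.689
grip_force: 66.9
```

Request:
drive_tool:
  moves:
    - [0,0,0,0,0,0.19,0.4]
    - [0,0,0,0,0,0.38,0.4]
    - [0,0,0,0,0,0.57,0.4]
    - [0,0,0,0,0,0.76,0.4]
    - [0,0,0,0,0,0.9,0.4]
    - [0,0,0,0,0,0.97,0.4]
    - [0,0,0,0,0,0.97,0.4]
    - [0,0,0,0,0,0.97,0.4]

```text
clock: 5.75
tool_pos: [0.5743, 0.1101, 0.0605]
orientation: [1.0, -0.028, 0.0, 0.0]
contact_force: [0.4, 0.7, -5.3]
opening: 0.689
grip_force: 66.9
```

```bash
python3 - <<'E'
from jig import *
o=robot.get_obs();print(o['grip_force'],o['opening'],T()[0],o['contact_force'])
measure(f='w3.png'); to(.584,.113,.0335,-3.5)
E
```

```text
66.9178855419159 0.6894118394948539 [0.57427322 0.11012634 0.06053264] [ 0.39563599  0.67436862 -5.3478623 ]
cast [ 236  200  177   12 1785] 0.06366399016750521 [618.9 108.4  59.1   1.2  86.7]
blue [  100    71   501    54 24177] 0.024527825975492967 [654.4  95.7 200.7  19.8  86.5]
blue [ 190  135   46  157 4832] 0.02451729200224169 [608.1 156.7  70.1  16.5  -3.6]
row [ 0.0317 -0.0113  0.0901] [-0.     -0.0002  0.0049] yaw -3.28
```

View pics/w3.png

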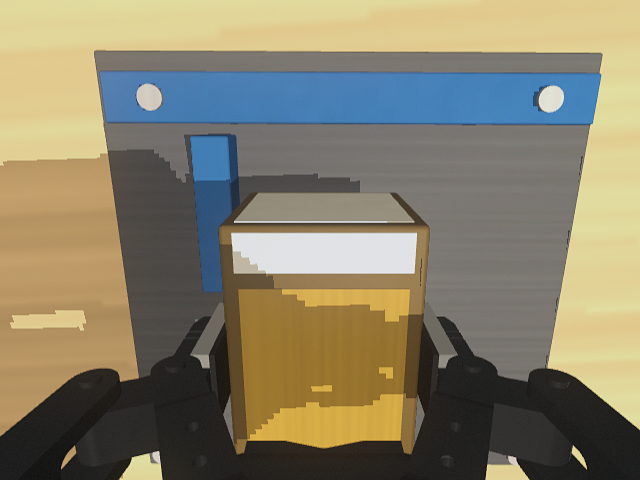

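```bash
python3 - <<'E'
from h import *
o=robot.get_obs();print(T()[0],o['contact_force'])
c,p,d=snap('wrist');P=cloud(c,d)
s=P[300:400,260:390].reshape(-1,3);print('top z',np.median(s[:,2]), np.percentile(s[:,2],[5,95]))
m=np.zeros(d.shape,bool);m[215:445,200:450]=1
m&=(P[...,2]>np.median(s[:,2])-.004)&(P[...,2]<np.median(s[:,2])+.006);print(rect(P[m][:,:2]), P[m].max(0))
e=P[228:232,260:390].reshape(-1,3);print('front',np.median(e,axis=0))
E
```

```text
[0.57430846 0.11015347 0.0605204 ] [-0.10028926 -0.48164691 -4.99756282]
top z 0.08978941260482678 [0.08888327 0.09069821]
[581.6 109.1  75.8  75.2  -3.6] [0.6208038  0.14633499 0.09577484]
front [0.61738519 0.10809691 0.08938108]
```

Request:
drive_tool:
  moves:
    - [0.04,-0.015,0,0,0,0.005,0.4]
    - [0.068,-0.027,0,0,0,0.005,0.4]
    - [0.068,-0.027,0.04,0,0,0.005,0.4]
    - [0.068,-0.027,0.075,0,0,0.005,0.4]
    - [0.068,-0.027,0.085,0,0,0.005,0.4]
    - [0.068,-0.027,0.09,0,0,0.005,0.4]
    - [0.068,-0.027,0.092,0,0,0.005,0.4]

```text
clock: 6.55
tool_pos: [0.5944, 0.1172, 0.0335]
orientation: [1.0, -0.031, -0.001, 0.0]
contact_force: [-8.0, 0.4, 11.5]
opening: 0.69
grip_force: 68.8
```

```bash
python3 - <<'E'
from jig import *
o=robot.get_obs();print(o['grip_force'],o['opening'],T()[0],o['contact_force'])
measure(); to(.5997,.1197,.0325,-3.5)
E
```

```text
68.77478957176208 0.6904123509815441 [0.59439698 0.11716509 0.0335333 ] [-7.95721947  0.4238904  11.5310073 ]
cast [  175   217   298   236 46996] 0.06276353298722706 [600.2 117.2  86.8  78.9  86.2]
blue [   91   123   549    58 29602] 0.024512385236333215 [654.6  97.7 196.6  20.2  86.4]
blue [ 194  191   48  125 2998] 0.0245019120584985 [618.9 156.2  48.8  16.2  -4.4]
row [ 0.017  -0.0096  0.0034] [ 0.0007  0.0034 -0.002 ] yaw -3.59
```

Request:
drive_tool:
  moves:
    - [0.008,-0.005,0,0,0,0,0.4]
    - [0.014,-0.009,0,0,0,0,0.4]
    - [0.02,-0.013,0,0,0,0,0.4]
    - [0.025,-0.016,0,0,0,0,0.4]
    - [0.025,-0.016,0,0,0,0,0.4]

```text
clock: 7.1
tool_pos: [0.5993, 0.1186, 0.0338]
orientation: [1.0, -0.03, -0.006, 0.003]
contact_force: [-20.7, -13.9, 20.2]
opening: 0.687
grip_force: 70.0
```

```bash
cat > gap.py <<'E'
from jig import *
c,p,d,P=measure(f=None)
o=robot.get_obs();print(o['grip_force'],o['opening'],T()[0],np.round(o['contact_force'],1),np.round(o['wrist_torque'],2))
to(.5997,.1197,.0325,-3.5)
# casting front-top edge / left-top edge in jig frame
a=np.radians(-3.5); J=R.from_euler('z',-3.5,degrees=True).as_matrix()
Q=(P-np.array([.5646,.1017,0]))@J
z=Q[...,2]; t=(d>0)&(z>.058)&(z<.07)&(abs(Q[...,0]-.045)<.06)&(abs(Q[...,1]-.02)<.05)
q=Q[t]
for y0 in (0,.01,.03,.04):
    k=abs(q[:,1]-y0)<.004; print('front x at y',y0,np.round(np.percentile(q[k,0],99.5)*1000,1) if k.any() else None)
for x0 in (.03,.045,.06,.072):
    k=abs(q[:,0]-x0)<.004; print('y range at x',x0,np.round(np.percentile(q[k,1],[.5,99.5])*1000,1) if k.any() else None)
E
python3 gap.py
```

```text
cast [  175   218   298   235 46865] 0.06301785793009292 [605.3 119.2  86.6  79.3  87. ]
blue [   97   136   543    58 29150] 0.024481462764612424 [654.6  97.6 196.4  20.2  86.5]
blue [ 200  203   40  113 1987] 0.024476926782688507 [622.3 160.8  45.9  13.2 -14.6]
70.05180716514587 0.691385380418592 [0.59929344 0.11861315 0.03381693] [-20.3 -13.   21.3] [-1.91  3.13  0.25]
row [ 0.0012 -0.0037  0.0044] [0.0086 0.0145 0.0009] yaw -3.46
front x at y 0 78.6
front x at y 0.01 78.6
front x at y 0.03 78.5
front x at y 0.04 78.5
y range at x 0.03 [-9.7 49.5]
y range at x 0.045 [-22.7  62.5]
y range at x 0.06 [-9.7 49.2]
y range at x 0.072 [-9.6 49.2]
```

Request:
drive_tool:
  moves:
    - [0.006,-0.004,0,0,0,0,0.4]
    - [0.012,-0.008,0,0,0,0,0.4]
    - [0.016,-0.01,0,0,0,0,0.4]
    - [0.016,-0.01,0,0,0,0,0.4]
    - [0.008,-0.005,0,0,0,0,0.4]
    - [0.0,-0.003,0,0,0,0,0.4]
    - [-0.008,0.004,0,0,0,0,0.4]

```text
clock: 7.85
tool_pos: [0.601, 0.1183, 0.0336]
orientation: [1.0, -0.031, 0.001, 0.001]
contact_force: [3.4, -2.2, -1.4]
opening: 0.692
grip_force: 67.4
```

```bash
python3 gap.py
```

```text
cast [  175   217   298   236 47008] 0.06279753493503007 [606.7 118.6  86.7  79.4  85.7]
blue [   98   141   542    58 28772] 0.024486860187063322 [654.5  97.9 196.5  20.4  86.5]
blue [ 200  208   35  108 1822] 0.02450303721993939 [623.2 160.9  43.2  11.4 -12.8]
67.96936869621277 0.6875489206149318 [0.60095327 0.11837262 0.03350865] [-1.2 -6.9  3.5] [-1.09  0.21  0.12]
row [-0.0045 -0.0042  0.0033] [ 0.0033 -0.0023 -0.0021] yaw -3.59
front x at y 0 79.9
front x at y 0.01 80.0
front x at y 0.03 80.0
front x at y 0.04 80.1
y range at x 0.03 [-10.1  49.2]
y range at x 0.045 [-23.1  62.1]
y range at x 0.06 [-9.9 48.9]
y range at x 0.072 [-10.   48.8]
```

Request:
drive_tool:
  moves:
    - [0,0,0,0,0,0,0.85]
    - [0,0,0,0,0,0,1]
    - [0,0,0,0,0,0,1]
    - [0,0,0,0,0,0,1]
    - [0,0,-0.2,0,0,0,1]
    - [0,0,-0.35,0,0,0,1]
    - [0,0,-0.5,0,0,0,1]
    - [0,0,-0.6,0,0,0,1]
    - [0,0,-0.6,0,0,0,1]

```text
clock: 8.8
tool_pos: [0.6038, 0.1208, 0.2195]
orientation: [0.999, -0.031, 0.006, -0.0]
contact_force: [0.6, 0.4, -0.9]
opening: 1.001
grip_force: 0.0
```

```bash
python3 gap.py; python3 - <<'E'
from h import *
c,p,d=snap('wrist','w4.png')
E
```

```text
cast [ 286  165   84  122 9882] 0.06267477602109309 [600.4 119.2  91.8  60.4  -3.6]
blue [ 225  135  256   27 6094] 0.024450261931719036 [654.4  95.9 199.7  20.2  86.8]
blue [ 270  167   18   85 1269] 0.024498667200757496 [608.5 158.6  70.3  12.5  -3.6]
0.0 0.9964816290359382 [0.60211191 0.12071783 0.21590141] [ 0.3 -0.2 -0.5] [ 0.03 -0.02  0.02]
row [-0.0115  0.0042  0.6113] [-0.0007 -0.0076 -0.0019] yaw -3.59
front x at y 0 80.0
front x at y 0.01 80.2
front x at y 0.03 80.0
front x at y 0.04 80.1
y range at x 0.03 [-9.7 49.6]
y range at x 0.045 [-10.   49.2]
y range at x 0.06 [-9.5 49.6]
y range at x 0.072 [-9.9 49.2]
```

View pics/w4.png

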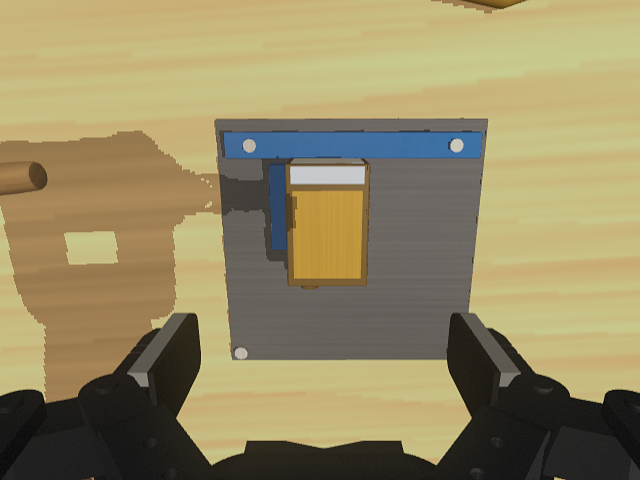

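Request:
drive_tool:
  moves:
    - [0,0.15,0,0,0,0,0]
    - [-0.005,0.195,0.1,0,0,0,0]
    - [-0.005,0.195,0.25,0,0,0,0]
    - [-0.005,0.195,0.4,0,0,0,0]
    - [-0.005,0.195,0.5,0,0,0,0]
    - [-0.005,0.195,0.57,0,0,0,0]
    - [-0.005,0.195,0.57,0,0,0,0]
    - [-0.005,0.175,0.57,0,0,0,0]
    - [-0.005,0.165,0.57,0,0,0,0]

```text
clock: 9.8
tool_pos: [0.5967, 0.0716, 0.0427]
orientation: [1.0, -0.031, 0.001, -0.0]
contact_force: [0.0, 0.5, 0.1]
opening: 0.001
grip_force: 0.0
```

```bash
python3 - <<'E'
from h import *
o=robot.get_obs(); p=T()[0]; print(o['opening'],p,o['contact_force'])
print('jig',(p-[.5646,.1017,0])@R.from_euler('z',-3.5,degrees=True).as_matrix())
E
```

```text
0.0008494276146671179 [0.59671218 0.07163142 0.04273136] [0.03359643 0.54298985 0.07252159]
jig [ 0.03388793 -0.0280521   0.04273136]
```

Clear by ~3.5 mm; push gently in small steps.

Request:
drive_tool:
  moves:
    - [0,-0.007,0,0,0,0,0]
    - [0,-0.012,0,0,0,0,0]
    - [0,-0.016,0,0,0,0,0]
    - [0,-0.02,0,0,0,0,0]
    - [0,-0.02,0,0,0,0,0]

```text
clock: 10.3
tool_pos: [0.5971, 0.075, 0.043]
orientation: [1.0, -0.031, 0.001, 0.002]
contact_force: [-2.1, -9.1, 4.6]
opening: 0.003
grip_force: 4.6
```

Request:
drive_tool:
  moves:
    - [0,-0.005,0,0,0,0,0]
    - [0,-0.01,0,0,0,0,0]
    - [0,-0.012,0,0,0,0,0]
    - [0,-0.012,0,0,0,0,0]

```text
clock: 10.7
tool_pos: [0.5973, 0.0757, 0.0438]
orientation: [1.0, -0.031, 0.0, 0.004]
contact_force: [-6.3, -19.7, 10.8]
opening: -0.004
grip_force: 10.6
```

```bash
python3 - <<'E'
from h import *
o=robot.get_obs(); p=T()[0]; print(o['opening'],p,o['contact_force'])
print('jig',(p-[.5646,.1017,0])@R.from_euler('z',-3.5,degrees=True).as_matrix())
E
```

```text
-0.0035551425589024728 [0.5972862  0.07572196 0.04381267] [ -6.25213694 -19.70199803  10.84718537]
jig [ 0.03421116 -0.02393414  0.04381267]
```

Request:
drive_tool:
  moves:
    - [0,0.06,0,0,0,0,0]
    - [-0.14,0.06,0,0,0,0,0]
    - [-0.28,0.06,0,0,0,0,0]
    - [-0.28,-0.06,0,0,0,0,0]
    - [-0.28,-0.127,0,0,0,0,0]
    - [-0.25,-0.127,0,0,0,0,0]
    - [-0.25,-0.127,0,0,0,0,0]

```text
clock: 11.4
tool_pos: [0.5257, 0.1233, 0.0425]
orientation: [1.0, -0.031, 0.001, 0.0]
contact_force: [-0.4, -0.1, 0.4]
opening: 0.002
grip_force: 0.0
```

```bash
python3 - <<'E'
from h import *
o=robot.get_obs(); p=T()[0]; print(o['opening'],p,o['contact_force'])
print('jig',(p-[.5646,.1017,0])@R.from_euler('z',-3.5,degrees=True).as_matrix())
E
```

```text
0.002110044518423616 [0.52573548 0.12334125 0.04252368] [-0.42336184 -0.09664732  0.35363283]
jig [-0.0401132   0.01922827  0.04252368]
```

Request:
drive_tool:
  moves:
    - [0.02,0,0,0,0,0,0]
    - [0.032,0,0,0,0,0,0]
    - [0.04,0,0,0,0,0,0]
    - [0.048,0,0,0,0,0,0]
    - [0.054,0,0,0,0,0,0]
    - [0.06,0,0,0,0,0,0]
    - [0.064,0,0,0,0,0,0]

```text
clock: 12.1
tool_pos: [0.539, 0.122, 0.0405]
orientation: [0.999, -0.031, -0.006, 0.001]
contact_force: [-16.3, -2.2, 11.1]
opening: 0.005
grip_force: 9.4
```

Request:
drive_tool:
  moves:
    - [-0.04,0,0,0,0,0,0]
    - [-0.08,0,0,0,0,0,0]
    - [-0.08,0,-0.15,0,0,0,0.3]
    - [-0.08,0,-0.3,0,0,0,0.6]
    - [-0.08,0,-0.45,0,0,0,0.8]
    - [-0.08,0,-0.6,0,0,0,0.8]
    - [-0.08,0,-0.6,0,0,0,0.8]

```text
clock: 12.8
tool_pos: [0.523, 0.1241, 0.2297]
orientation: [0.999, -0.031, 0.008, -0.001]
contact_force: [0.1, -0.2, 1.4]
opening: 0.801
grip_force: 0.0
```

```bash
python3 gap.py; python3 -c "
from h import *
to(.48,-.13,.25,18);to(.50,-.375,.25,18)"
```

```text
cast [  282    45    88   136 11352] 0.06272998465161045 [600.1 119.2  92.1  60.4  -3.8]
blue [ 220   25  264   31 6428] 0.02448738048814056 [654.5  96.  199.8  20.   86.6]
blue [ 266   62   18   92 1431] 0.024594855540424954 [608.2 158.8  68.9  12.7  -3.6]
0.0 0.8004326396896483 [0.52119403 0.12400765 0.22587406] [-0.2 -0.6 -0.6] [ 0.01  0.06 -0.04]
row [ 0.2563 -0.0014  0.6469] [-0.0013 -0.0114 -0.0022] yaw -3.6
front x at y 0 79.3
front x at y 0.01 79.3
front x at y 0.03 79.3
front x at y 0.04 79.5
y range at x 0.03 [-10.1  49.1]
y range at x 0.045 [-9.7 49.4]
y range at x 0.06 [-9.9 49. ]
y range at x 0.072 [-10.3  49.3]
row [-0.0831  0.8536 -0.0821] [ 0.0008 -0.0115 -0.48  ] yaw -3.6
row [ 0.0347  1.6644 -0.0819] [ 0.0008 -0.0115 -0.48  ] yaw -3.6
```

Request:
drive_tool:
  moves:
    - [-0.02,0.85,-0.08,0,0,-0.48,0.8]
    - [-0.02,0.85,-0.08,0,0,-0.48,0.8]
    - [-0.02,0.85,-0.08,0,0,-0.48,0.8]
    - [-0.02,0.85,-0.08,0,0,-0.48,0.8]
    - [-0.02,0.85,-0.08,0,0,-0.48,0.8]
    - [-0.02,0.85,-0.08,0,0,-0.48,0.8]

```text
clock: 13.45
tool_pos: [0.4959, -0.1336, 0.2443]
orientation: [0.988, 0.154, -0.001, -0.0]
contact_force: [0.3, 0.6, -0.1]
opening: 0.797
grip_force: 0.0
```

```bash
python3 -c "
from h import *
to(.50,-.375,.25,18)"
```

```text
row [-0.2325  0.7704 -0.0189] [-0.0006  0.0016 -0.0055] yaw 17.75
```

Request:
drive_tool:
  moves:
    - [-0.23,0.77,-0.02,0,0,0,0.5]
    - [-0.23,0.77,-0.02,0,0,0,0.5]
    - [-0.23,0.77,-0.02,0,0,0,0.5]
    - [-0.23,0.77,-0.02,0,0,0,0.5]
    - [-0.23,0.77,-0.02,0,0,0,0.5]
    - [-0.23,0.77,-0.02,0,0,0,0.5]
    - [-0.23,0.77,-0.02,0,0,0,0.5]

```text
clock: 14.15
tool_pos: [0.5021, -0.3712, 0.2493]
orientation: [0.988, 0.156, -0.001, -0.002]
contact_force: [-0.2, 0.1, -0.3]
opening: 0.498
grip_force: 0.0
```

```bash
python3 - <<'E'
from h import *
c,p,d=snap('wrist','w5.png'); P=cloud(c,d); z=P[...,2]
near=(d>0)&(np.hypot(P[...,0]-.527,P[...,1]+.37)<.07)
m=near&(z>.026)&(z<.045);print('bar',m.sum(),np.median(z[m]),rect(P[m][:,:2]))
m=near&(z>.003)&(z<.045);m=cv2.morphologyEx(m.astype(np.uint8),cv2.MORPH_OPEN,np.ones((3,3)))>0
print('all',m.sum(),rect(P[m][:,:2])); to(.527,-.37,.03,18)
E
```

```text
bar 1000 0.03336887150543971 [ 531.3 -369.3   59.8   11.3   18.5]
all 5478 [ 531.5 -369.5   83.7   54.    18.5]
row [0.0791 0.0264 0.7325] [-0.0038  0.0012 -0.0004] yaw 17.98
```

View pics/w5.png

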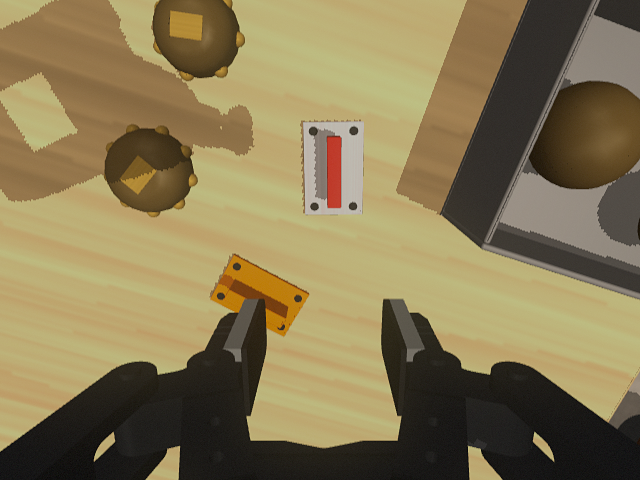

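```bash
python3 -c "
from h import *
print(T()[0]);to(.5314,-.3694,.011,18.5)"
```

```text
[ 0.50237907 -0.37034951  0.24979277]
row [0.0937 0.0292 0.7958] [-0.0038  0.0012 -0.0115] yaw 17.98
```

Request:
drive_tool:
  moves:
    - [0.093,0.029,0.15,0,0,-0.011,0.5]
    - [0.093,0.029,0.3,0,0,-0.011,0.5]
    - [0.093,0.029,0.45,0,0,-0.011,0.5]
    - [0.093,0.029,0.58,0,0,-0.011,0.5]
    - [0.093,0.029,0.68,0,0,-0.011,0.5]
    - [0.093,0.029,0.75,0,0,-0.011,0.5]
    - [0.093,0.029,0.785,0,0,-0.011,0.5]
    - [0.093,0.029,0.795,0,0,-0.011,0.5]
    - [0.093,0.029,0.795,0,0,-0.011,0.5]

```text
clock: 15.1
tool_pos: [0.5326, -0.3706, 0.0138]
orientation: [0.987, 0.161, 0.0, 0.0]
contact_force: [-0.4, -0.0, -0.4]
opening: 0.498
grip_force: 0.0
```

Request:
drive_tool:
  moves:
    - [0,0,0,0,0,0,0.3]
    - [0,0,0,0,0,0,0.15]
    - [0,0,0,0,0,0,0]
    - [0,0,0,0,0,0,0]
    - [0,0,0,0,0,0,0]
    - [0,0,0,0,0,0,0]
  grip_force: 50

```text
clock: 15.7
tool_pos: [0.5331, -0.3719, 0.0149]
orientation: [0.987, 0.161, 0.001, 0.001]
contact_force: [0.0, 0.9, 5.0]
opening: 0.123
grip_force: 53.2
```

Request:
drive_tool:
  moves:
    - [0,0,-0.03,0,0,0,0]
    - [0,0,-0.1,0,0,0,0]
    - [0,0,-0.25,0,0,0,0]
    - [0,0,-0.4,0,0,0,0]
    - [0,0,-0.55,0,0,0,0]
    - [0,0,-0.6,0,0,0,0]
    - [0,0,-0.6,0,0,0,0]

```text
clock: 16.4
tool_pos: [0.5331, -0.372, 0.1961]
orientation: [0.987, 0.161, 0.002, 0.002]
contact_force: [0.2, -0.7, -2.0]
opening: 0.128
grip_force: 52.1
```

```bash
python3 -c "
from h import *
print(T()[0]);to(.54,-.13,.2,-3.6);to(.60,.12,.2,-3.6)"
```

```text
[ 0.53314226 -0.37203244  0.19605019]
row [ 0.2775 -0.7578 -0.0161] [ 0.0054 -0.0042  0.4908] yaw 18.49
row [ 0.7314 -1.4847 -0.0185] [ 0.0054 -0.0042  0.4908] yaw 18.49
```

Request:
drive_tool:
  moves:
    - [0.02,-0.08,-0.05,0,0,0.05,0]
    - [0.06,-0.2,-0.05,0,0,0.2,0]
    - [0.28,-0.76,-0.05,0,0,0.49,0]
    - [0.28,-0.76,-0.05,0,0,0.49,0]
    - [0.28,-0.76,-0.05,0,0,0.49,0]
    - [0.28,-0.76,-0.05,0,0,0.49,0]
    - [0.28,-0.76,-0.05,0,0,0.49,0]
    - [0.28,-0.76,-0.05,0,0,0.49,0]

```text
clock: 17.2
tool_pos: [0.5382, -0.1272, 0.2052]
orientation: [1.0, -0.03, -0.002, -0.001]
contact_force: [0.2, 0.2, -2.0]
opening: 0.122
grip_force: 52.1
```

```bash
python3 -c "
from h import *
print(T()[0],robot.get_obs()['opening']);to(.60,.1195,.2,-3.6);to(.60,.1195,.13,-3.6)"
```

```text
[ 0.53821547 -0.12717353  0.20521434] 0.12247965238577671
row [ 0.1557 -0.8332  0.0178] [-0.0018  0.006   0.0026] yaw -3.48
row [ 0.1568 -0.8329  0.2512] [-0.0018  0.006   0.0026] yaw -3.48
```

Request:
drive_tool:
  moves:
    - [0.02,-0.1,0,0,0,0,0]
    - [0.155,-0.83,0.0,0,0,0,0]
    - [0.155,-0.83,0.0,0,0,0,0]
    - [0.155,-0.83,0.0,0,0,0,0]
    - [0.155,-0.83,0.0,0,0,0,0]
    - [0.155,-0.83,0.1,0,0,0,0]
    - [0.155,-0.83,0.22,0,0,0,0]
    - [0.155,-0.83,0.25,0,0,0,0]
    - [0.155,-0.83,0.25,0,0,0,0]

```text
clock: 18.1
tool_pos: [0.5998, 0.1161, 0.1301]
orientation: [0.999, -0.032, -0.003, 0.0]
contact_force: [0.9, 0.0, -1.7]
opening: 0.128
grip_force: 52.0
```

```bash
cat > tp.py <<'E'
from h import *
import sys
p0=T(); c,p,d=snap('wrist',sys.argv[1]); P=cloud(c,d); z=P[...,2]
J=R.from_euler('z',-3.6,degrees=True).as_matrix(); Q=(P-np.array([.6,.1193,0]))@J
o=robot.get_obs();print(p0[0],o['opening'],np.round(o['contact_force'],1)); to(.6,.1193,.0769,-3.6)
roi=(d>0)&(abs(Q[...,0])<.06)&(abs(Q[...,1])<.045)
h,e=np.histogram(z[roi],np.arange(.05,.16,.003)); print([(round(b,3),int(a)) for a,b in zip(h,e) if a>100])
np.savez('tp.npz',Q=Q,d=d)
E
python3 tp.py w6.png
```

```text
[0.59980847 0.1161323  0.13005546] 0.12301739899616793 [-0.3 -0.6 -1. ]
row [-0.0048 -0.0104  0.1853] [ 0.0003  0.0023 -0.0016] yaw -3.67
[(np.float64(0.056), 179), (np.float64(0.059), 772), (np.float64(0.062), 3253), (np.float64(0.116), 311), (np.float64(0.119), 11537), (np.float64(0.122), 198), (np.float64(0.134), 209), (np.float64(0.137), 329), (np.float64(0.14), 344), (np.float64(0.143), 413), (np.float64(0.146), 4231), (np.float64(0.149), 2014), (np.float64(0.152), 418), (np.float64(0.155), 433)]
```

View pics/w6.png

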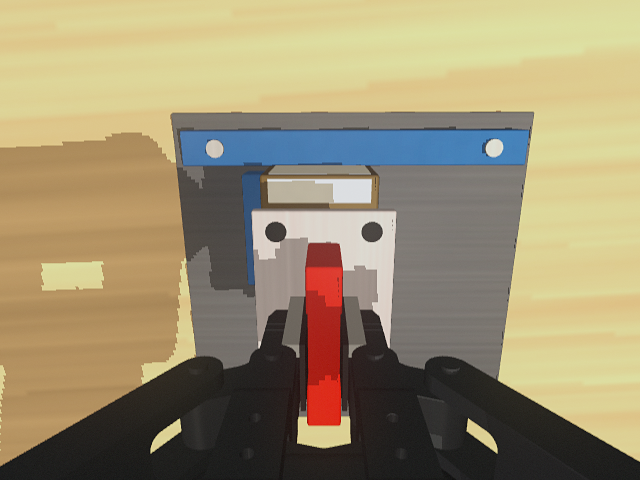

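```bash
cat > edge.py <<'E'
from h import *
import sys
lo,hi=map(float,sys.argv[1:3])
f=np.load('tp.npz');Q=f['Q'];d=f['d'];z=Q[...,2]
m=(d>0)&(z>lo)&(z<hi)&(abs(Q[...,0])<.06)&(abs(Q[...,1])<.045);q=Q[m]*1000
for y0 in (-20,-10,0,10,20):
    k=abs(q[:,1]-y0)<3; print('y',y0,'front',np.round(np.percentile(q[k,0],[.5,99.5]),1) if k.sum()>5 else None)
for x0 in (-10,0,10,20,30,36):
    k=abs(q[:,0]-x0)<3; print('x',x0,'side',np.round(np.percentile(q[k,1],[.5,99.5]),1) if k.sum()>5 else None)
print('z plane',np.round(np.linalg.lstsq(np.c_[q[:,:2],np.ones(len(q))],q[:,2],rcond=None)[0],4))
E
python3 edge.py .117 .1235
```

```text
y -20 front [ 0.5 40.4]
y -10 front [ 6.2 40.5]
y 0 front [27.9 40.5]
y 10 front [ 1.7 40.5]
y 20 front [-10.7  40.4]
x -10 side [-29.3  24.5]
x 0 side [-29.3  24.3]
x 10 side [-29.1  24.2]
x 20 side [-29.1  24.1]
x 30 side [-29.1  24.1]
x 36 side [-29.   24.2]
z plane [-8.400000e-03  1.100000e-03  1.207437e+02]
```

Request:
drive_tool:
  moves:
    - [0.005,-0.0085,0.03,0,0,0,0]
    - [0.005,-0.0085,0.08,0,0,0,0]
    - [0.005,-0.0085,0.13,0,0,0,0]
    - [0.005,-0.0085,0.155,0,0,0,0]
    - [0.005,-0.0085,0.165,0,0,0,0]
    - [0.005,-0.0085,0.165,0,0,0,0]

```text
clock: 18.75
tool_pos: [0.6028, 0.1199, 0.083]
orientation: [1.0, -0.031, -0.001, 0.0]
contact_force: [-0.4, -0.2, -1.7]
opening: 0.122
grip_force: 52.1
```

```bash
python3 tp.py w7.png; python3 edge.py .066 .077
```

```text
[0.6027716  0.1198795  0.08299463] 0.12444569400744256 [ 0.5 -0.2 -1.7]
row [-0.0105  0.0026  0.0226] [ 0.     -0.      0.0008] yaw -3.56
[(np.float64(0.05), 164), (np.float64(0.053), 182), (np.float64(0.056), 281), (np.float64(0.059), 798), (np.float64(0.062), 1834), (np.float64(0.068), 168), (np.float64(0.071), 8922), (np.float64(0.074), 2947), (np.float64(0.086), 165), (np.float64(0.089), 274), (np.float64(0.092), 356), (np.float64(0.095), 379), (np.float64(0.098), 1229), (np.float64(0.101), 5035), (np.float64(0.104), 424), (np.float64(0.107), 400), (np.float64(0.11), 486), (np.float64(0.113), 352), (np.float64(0.116), 303), (np.float64(0.119), 1110), (np.float64(0.122), 343), (np.float64(0.125), 777), (np.float64(0.128), 1666), (np.float64(0.131), 1700), (np.float64(0.134), 2364), (np.float64(0.137), 5237), (np.float64(0.14), 4250), (np.float64(0.143), 2578), (np.float64(0.146), 2433), (np.float64(0.149), 2556), (np.float64(0.152), 3387), (np.float64(0.155), 4006)]
y -20 front [-4.4 43.2]
y -10 front [ 5.8 43.2]
y 0 front [30.6 43.3]
y 10 front [ 9.  43.2]
y 20 front [ 2.7 43.2]
x -10 side [-25.4  28.6]
x 0 side [-25.4  28.5]
x 10 side [-25.3  28.3]
x 20 side [-25.2  28.2]
x 30 side [-25.1  28.1]
x 36 side [-25.1  28.1]
z plane [-6.60000e-03  2.20000e-03  7.36904e+01]
```

Request:
drive_tool:
  moves:
    - [-0.004,0.005,0,0,0,0,0]
    - [-0.004,0.005,0.008,0,0,0,0]
    - [-0.004,0.005,0.015,0,0,0,0]
    - [-0.004,0.005,0.021,0,0,0,0]
    - [-0.004,0.005,0.027,0,0,0,0]
    - [-0.004,0.005,0.03,0,0,0,0]

```text
clock: 19.4
tool_pos: [0.602, 0.1185, 0.0768]
orientation: [1.0, -0.031, -0.001, 0.0]
contact_force: [-8.9, -1.4, 15.7]
opening: 0.129
grip_force: 54.6
```

```bash
python3 tp.py w8.png; python3 edge.py .0645 .071; echo casting; python3 edge.py .059 .0642
```

```text
[0.60197697 0.11849801 0.07684072] 0.12234477912300495 [-7.8 -1.2 11.3]
row [-0.0069 -0.0023 -0.0002] [0.0005 0.0011 0.0012] yaw -3.54
[(np.float64(0.05), 167), (np.float64(0.053), 198), (np.float64(0.056), 312), (np.float64(0.059), 1027), (np.float64(0.062), 2158), (np.float64(0.065), 9134), (np.float64(0.068), 2749), (np.float64(0.08), 154), (np.float64(0.083), 312), (np.float64(0.086), 345), (np.float64(0.089), 396), (np.float64(0.092), 1474), (np.float64(0.095), 4753), (np.float64(0.098), 431), (np.float64(0.101), 421), (np.float64(0.104), 465), (np.float64(0.107), 344), (np.float64(0.11), 297), (np.float64(0.113), 1119), (np.float64(0.116), 335), (np.float64(0.119), 830), (np.float64(0.122), 1698), (np.float64(0.125), 1707), (np.float64(0.128), 2429), (np.float64(0.131), 5525), (np.float64(0.134), 3891), (np.float64(0.137), 2637), (np.float64(0.14), 2444), (np.float64(0.143), 2563), (np.float64(0.146), 3498), (np.float64(0.149), 3929), (np.float64(0.152), 3992), (np.float64(0.155), 3845)]
y -20 front [-0.4 42.5]
y -10 front [ 8.5 42.6]
y 0 front [29.9 42.6]
y 10 front [ 8.4 42.5]
y 20 front [-0.8 42.4]
x -10 side [-27.  27.]
x 0 side [-26.9  27. ]
x 10 side [-26.7  26.8]
x 20 side [-26.6  26.8]
x 30 side [-26.6  26.6]
x 36 side [-26.4  26.7]
z plane [-1.20000e-03  1.20000e-03  6.75582e+01]
casting
y -20 front [42.3 45.9]
y -10 front [30.8 45.9]
y 0 front [42.2 46.3]
y 10 front [36.5 46.2]
y 20 front [42.3 46.2]
x -10 side [-30.2  29.6]
x 0 side [-30.2  29.5]
x 10 side [-30.1  29.7]
x 20 side [-30.   29.8]
x 30 side [-30.3  29.8]
x 36 side [-30.2  29.8]
z plane [-2.20000e-03  1.00000e-04  6.23593e+01]
```

Request:
drive_tool:
  moves:
    - [-0.005,0,-0.003,0,0,0,0]
    - [-0.005,0,-0.003,0,0,0,0]
    - [-0.005,0,-0.003,0,0,0,0.2]
    - [-0.005,0,-0.003,0,0,0,0.3]
    - [-0.005,0,-0.003,0,0,0,0.4]
    - [-0.005,0,-0.003,0,0,0,0.4]
    - [-0.005,0,-0.05,0,0,0,0.4]
    - [-0.005,0,-0.2,0,0,0,0.4]
    - [-0.02,0,-0.35,0,0,0,0.4]
    - [-0.03,0,-0.4,0,0,0,0.4]

```text
clock: 20.45
tool_pos: [0.5957, 0.1191, 0.2017]
orientation: [1.0, -0.031, 0.005, -0.0]
contact_force: [1.5, -0.0, 0.3]
opening: 0.402
grip_force: 0.0
```

```bash
python3 tp.py w9.png|head -1; python3 edge.py .0645 .071; echo casting; python3 edge.py .059 .0642; python3 gap.py|grep -A9 front; python3 -c "
import cv2;a=cv2.imread('pics/w9.png');cv2.imwrite('pics/w9.png',a)"
```

```text
[0.59565701 0.11911846 0.20173531] 0.4006629127577061 [1.9 1.1 1.1]
y -20 front [-41.7  41.7]
y -10 front [-41.8  41.8]
y 0 front [-41.3  41.8]
y 10 front [-40.8  41.7]
y 20 front [-41.   41.7]
x -10 side [-26.5  27. ]
x 0 side [-26.3  26.7]
x 10 side [-26.6  27.2]
x 20 side [-26.4  26.9]
x 30 side [-26.1  26.6]
x 36 side [-26.6  27.2]
z plane [9.00000e-04 2.10000e-03 6.75042e+01]
casting
y -20 front [-45.8  45.9]
y -10 front [-45.7  45.9]
y 0 front [-45.8  46.3]
y 10 front [-45.7  46.2]
y 20 front [-45.7  46.3]
x -10 side [-29.9  29.7]
x 0 side [-29.5  29.3]
x 10 side [-30.   29.8]
x 20 side [-29.7  29.5]
x 30 side [-30.1  29.8]
x 36 side [-29.9  29.9]
z plane [6.00000e-04 7.00000e-04 6.22826e+01]
front x at y 0 80.1
front x at y 0.01 80.0
front x at y 0.03 80.1
front x at y 0.04 80.5
y range at x 0.03 [-9.8 49.3]
y range at x 0.045 [-10.1  49.1]
y range at x 0.06 [-10.3  49.2]
y range at x 0.072 [-9.9 48.8]
```

View pics/w9.png

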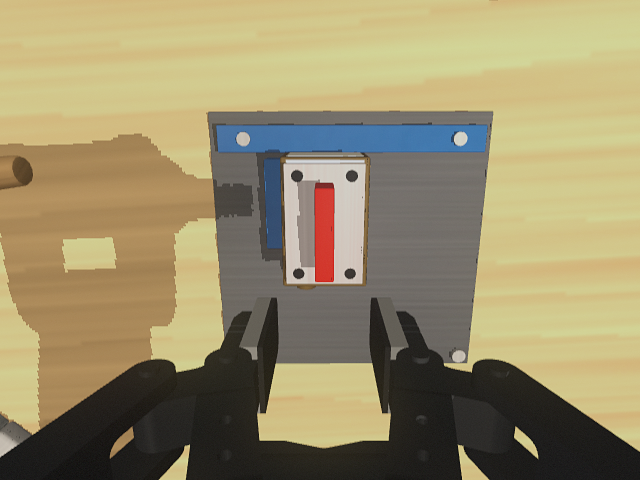

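The template sits centred and level on the casting, which is against the fence and the end stop, and the gripper is clear.

```bash
python3 -c "
from plant import robot
print(robot.hand_in())"
```

```text
the job is handed in; nothing more can be done
None
```

The job is handed in: the casting was turned, with its white end pushed home against the fence and its side against the end stop, and the template lies centred, square and level on top, all released after about 21 s; the final wrist-camera check agreed to within about 1 mm.

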